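# Make up the reagent kits for two analyser runs

### The job

Make up the reagent kits for the next two runs: into the blue tray go the red-capped bottle, the amber vial and the orange-capped cartridge, and into the yellow tray, which already has its cartridge, go the green-capped bottle and the purple-capped vial. Set each piece down upright, never dropping or tipping it, on the floor of the pocket made for it: bottle in the large round one, vial in the small round one, cartridge in the oblong one. The black-capped bottle and the sky-blue-capped vial are not wanted and stay where they stand, and the cartridge already in the yellow tray stays in its pocket.

Things in the scene. Friction and masses are not known exactly. Their poses are not given: they have to be found in the camera images.
- tray_blue: Blue kit tray, fixed, 164 (x) by 160 (y) by 15 mm high. Origin: centre of its underside, on the bench; z up. Pockets 12 mm deep, floors 3 mm above the bench: bottle, round, 72 mm wide, at x -38, y -34 mm; vial, round, 56 mm wide, at x -38, y +44; cartridge, 60 (x) by 98 mm (y), at x +40, y 0 (cartridge's y along the tray's y, either way round). Empty.
- tray_yellow: Yellow kit tray, fixed, 164 (x) by 160 (y) by 15 mm high. Origin: centre of its underside, on the bench; z up. Pockets 12 mm deep, floors 3 mm above the bench: bottle, round, 72 mm wide, at x -38, y -34 mm; vial, round, 56 mm wide, at x -38, y +44; cartridge, 60 (x) by 98 mm (y), at x +40, y 0 (cartridge's y along the tray's y, either way round). Holds the grey cartridge.
- bottle_red_c (a point): White plastic bottle, red screw cap and band. Round: body 46 mm wide to 56 mm height, cap 35 mm wide, 86 mm tall, about 100 g. Stands on the green stock mat, 2 mm above the bench. This point: on its axis at half height, 43 mm above its underside; z up. For the blue tray.
- vial_amber_c (a point): Small round dark amber-brown glass vial, small white screw cap. 32 mm wide to 46 mm height, cap 23 mm wide, 68 mm tall, about 50 g. Stands on the stock mat, 2 mm above the bench. This point: on its axis at half height, 34 mm above its underside; z up. For the blue tray.
- cart_orange_c (a point): White oblong cartridge with two orange screw caps (29 mm wide) on top. Body 36 mm along its x, 74 mm along its y, 56 mm high, 68 mm with caps, about 140 g. Stands on the stock mat, 2 mm above the bench; for the blue tray. This point: its centre at half height, 34 mm above its underside; z up.
- bottle_green_c (a point): White plastic bottle, green screw cap and band. Round: body 46 mm wide to 56 mm height, cap 35 mm wide, 86 mm tall, about 100 g. Stands on the green stock mat, 2 mm above the bench. This point: on its axis at half height, 43 mm above its underside; z up. For the yellow tray.
- vial_purple_c (a point): Small round white vial, purple screw cap. 32 mm wide to 46 mm height, cap 29 mm wide, 68 mm tall, about 50 g. Stands on the stock mat, 2 mm above the bench. This point: on its axis at half height, 34 mm above its underside; z up. For the yellow tray.
- bottle_black_c (a point): White plastic bottle, black screw cap and band. Round: body 46 mm wide to 56 mm height, cap 35 mm wide, 86 mm tall, about 100 g. Stands on the green stock mat, 2 mm above the bench. This point: on its axis at half height, 43 mm above its underside; z up. Not wanted: stays.
- vial_sky_c (a point): Small round white vial, sky-blue screw cap. 32 mm wide to 46 mm height, cap 29 mm wide, 68 mm tall, about 50 g. Stands on the stock mat, 2 mm above the bench. This point: on its axis at half height, 34 mm above its underside; z up. Not wanted: stays.
- cart_grey_c (a point): White oblong cartridge with two dark grey screw caps (29 mm wide) on top. Body 36 mm along its x, 74 mm along its y, 56 mm high, 68 mm with caps, about 140 g. Stands in the yellow tray's cartridge pocket and stays there. This point: its centre at half height, 34 mm above its underside; z up.

How it is judged:
By the outcome, as a careful person would: the job done as asked, in the order asked, and still so for the second after the job is handed in, with the robot touching nothing.
It also fails if it takes over 112 s, if anything falls off the work surface, if the arm or the gripper's body presses on something with over 40 N, if the wrist force passes 120 N, or if a joint passes its speed limit or range.

### The arm

A 7-joint arm with a two-finger parallel gripper is mounted at the origin on the work surface. World frame = base frame: x ahead of the robot, y to its left, z up, the work surface at z = 0. Lengths are in m, angles in rad, forces in N, time in s.
With the tool pointing down it reaches from about 0.4 to 0.9 m from the base axis. Payload 5.6 kg.
Tool frame: the origin (TCP) lies between the finger pads; the fingertips stand 14 mm ahead of it and the grasp point (between the pads) lies 5 mm behind it (env.tip_reach is the distance from the TCP to the fingertips, in m); z points along the fingers, y is the direction in which the jaws open and shut (so a half turn about z gives the same grasp; the last joint's range is limited). The gripper opens to 92 mm and grips with 3 to 60 N. Pads are 20 mm wide; open, the fingers measure 128 mm over their backs; the gripper's body (75 mm by 189 mm) begins 69 mm behind the grasp point.
Start: joints at [-1.391, 0.468, -0.012, 1.603, 0.006, 1.071, -0.056], TCP at [0.144, 0.634, 0.229] pointing down, gripper open.
Joint ranges: [-2.53, 2.53], [-0.31, 2.02], [-1.57, 1.55], [0.28, 2.44], [-1.29, 4.43], [0.15, 1.84], [-2.92, 2.92]. Speed limits (rad/s): [2.57, 2.57, 3.14, 3.14, 3.14, 3.14, 3.14].

### API

Orientations are given as a rotation vector (axis times angle).
In Python, from cell import read_state, vision, env gives the robot as it stands.
- The arm moves only by the tool carry_out, never from a script. Its argument "rows" is one flat list of numbers, 7 for each row, row after row: the shift along the tool's x, y, z in cm, then the turn, a rotation vector about the tool's x, y, z in rad, then the opening, from 0 (shut) to 1 (fully open). A call has 1 to 20 rows; each row is the pose to reach, as a shift and turn from the pose commanded when the call began, along the tool's axes at that moment; what a row does not reach only later rows make up. A row lasts 1/10 s, in which the tool goes at most 50 mm and 8.59 degrees, less where a joint would pass 70% of its speed; a pose out of reach is approached as far as the arm can. A call with a gripper value outside its range is refused whole. The fingers move at their own pace and stop on an object; the grip force is fixed at half the most. Time passes only in rows, so rows that repeat a pose let the fingers close. It gives the time, the measured TCP pose, the force and the opening at its end, in the units of the state.
- read_state(): the state, without advancing time (a new reading comes with each control period).
- vision.read_camera(name): name is "side" or "top"; returns the picture (480x640x3 uint8, blue, green, red); there is no depth.
- vision.camera_params(name): a dict with "camera_matrix" (3x3 intrinsics, pixels), "rvec" (rotation vector, rad) and "tvec" (3), from world to camera coordinates, as OpenCV has them. Camera axes: x right, y down, z forward; pixel columns grow to the right and rows downward; lengths in m; the calibration is good to about 2 mm. A picture is of the moment at which its call begins. camera_params takes no time and is no camera call.
- env.finish_job(): hands the job in, once; it reports no verdict.
The state is a dict: "time_s": time; "joint_pos": joint angles; "dq": joint speeds; "tau": joint torques, N m; "eef_pos": TCP position; "tcp_rot": TCP orientation; "wrist_force": force on the tool from outside, world axes, zero at the start; "moment": the same for the moment, N m; "width": finger opening in m.
Only numpy, scipy, OpenCV 4.12 (cv2) and the standard library are available. Lean on these libraries where they do the work, as an engineer would, in place of code of your own. Each camera call takes 0.05 s, during which the arm holds its last target. There are 200 camera calls.

## Working session

There is one attempt and no reset: what is moved stays moved. The work goes in short steps, Python scripts to look and compute and a tool call to move; the robot and the scene stay as the last step left them, time stands still between calls to the robot, and variables do not carry over. Pictures are saved under pics/ and viewed, about 12 in all and at most 16, crops included, and the job is handed in when it is done.

Besides the shell and the picture viewer there is one more tool, called after "Request:" as name(argument=value, ...), one argument or row to a line, values as JSON. carry_out: Moves the arm, as the interface text tells. Its arguments: {"type":"object","properties":{"rows":{"type":"array"}},"required":["rows"]}

```bash
mkdir -p pics; ls
python3 - <<'E'
from cell import read_state, vision, env
import cv2
for n in ("top","side"):
    cv2.imwrite(f"pics/{n}0.png",vision.read_camera(n)); p=vision.camera_params(n); print(n,p)
    R=cv2.Rodrigues(p["rvec"])[0]; print("cam pos",-R.T@p["tvec"].ravel())
print(read_state(), env.tip_reach)
E
```

```text
pics
top {'camera_matrix': array([[479.81907201,   0.        , 310.0199706 ],
       [  0.        , 479.81907201, 249.38966303],
       [  0.        ,   0.        ,   1.        ]]), 'rvec': array([ 2.15105585, -2.13505752,  0.17384783]), 'tvec': array([0.00616391, 0.55920883, 0.97035129])}
cam pos [0.40174107 0.01587911 1.04531627]
side {'camera_matrix': array([[435.50672361,   0.        , 320.31413972],
       [  0.        , 435.50672361, 241.00213985],
       [  0.        ,   0.        ,   1.        ]]), 'rvec': array([ 2.42186129, -0.32971838,  0.10304083]), 'tvec': array([-0.53407906,  0.14358663,  0.7863227 ])}
cam pos [ 0.41939715 -0.52548541  0.68711866]
{'time_s': 0.1, 'joint_pos': array([-1.39099992,  0.46830908, -0.01160974,  1.60355679,  0.00598854,
        1.07141732, -0.05628697]), 'dq': array([-0.00046038, -0.00229439,  0.00237351, -0.00270276, -0.00146894,
        0.00097306,  0.00022575]), 'tau': array([ 1.04452942e-03, -5.21655679e+01, -1.22721915e-02, -2.44368607e+01,
       -5.67492843e-02,  1.40639691e-02,  8.74727039e-05]), 'eef_pos': array([0.14356452, 0.63340744, 0.22771218]), 'tcp_rot': array([-3.49314503e-01, -3.12203140e+00,  2.59807602e-03]), 'wrist_force': array([ 0.58815657, -0.24574176, -0.6339527 ]), 'moment': array([-0.02497359,  0.01439993,  0.02538444]), 'width': 0.09194470740809593} 0.014
```

View pics/top0.png

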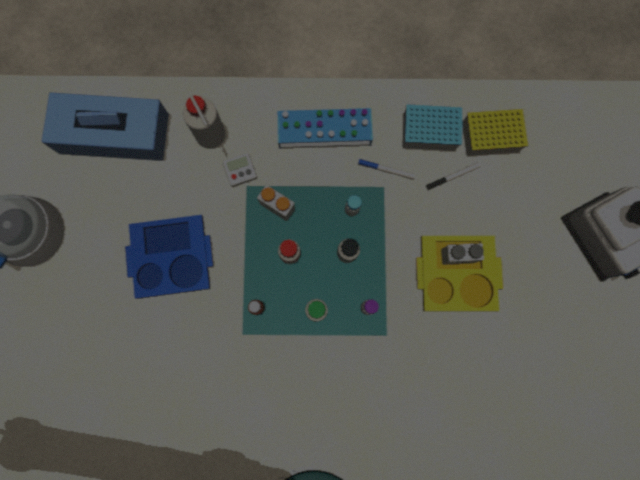

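View pics/side0.png

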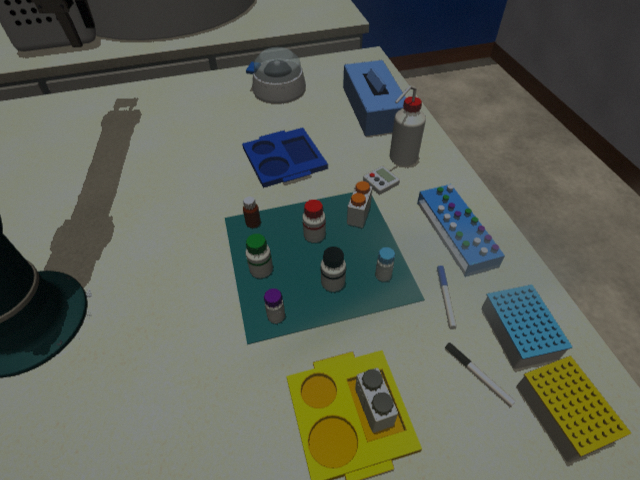

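The top view shows the mat centred near (315,260). On it are red (289,249), amber with a white cap (257,307), the orange cartridge (276,202) and green (317,309), plus purple (371,306), black (349,248) and sky (354,204). The blue tray is near (170,258) and the yellow one near (460,274). The side view shows the same scene, and nothing is occluded.

```bash
cat > h.py <<'E'
import numpy as np, cv2
from cell import read_state, vision, env
from scipy.spatial.transform import Rotation as Rn
P={n:vision.camera_params(n) for n in("top","side")}
def ray(n,uv):
    p=P[n];R=cv2.Rodrigues(p["rvec"])[0];d=R.T@np.linalg.inv(p["camera_matrix"])@[uv[0],uv[1],1]
    return -R.T@p["tvec"].ravel(),d/np.linalg.norm(d)
def plane(n,uv,z):
    c,d=ray(n,uv);return c+d*(z-c[2])/d[2]
def tri(a,b):
    (c1,d1),(c2,d2)=ray("top",a),ray("side",b)
    s=np.linalg.lstsq(np.c_[d1,-d2],c2-c1,rcond=None)[0]
    p,q=c1+s[0]*d1,c2+s[1]*d2;return (p+q)/2,np.linalg.norm(p-q)
def blobs(img,lo,hi,roi,amin=15):
    x0,y0,x1,y1=roi;h=cv2.cvtColor(img,cv2.COLOR_BGR2HSV)[y0:y1,x0:x1]
    m=cv2.inRange(h,np.array(lo),np.array(hi)) if lo[0]<=hi[0] else cv2.inRange(h,np.array(lo),np.array([180,*hi[1:]]))|cv2.inRange(h,np.array([0,*lo[1:]]),np.array(hi))
    n,L,S,C=cv2.connectedComponentsWithStats(m)
    o=[(S[i,4],*(C[i]+[x0,y0]).round(1),*S[i,2:4]) for i in range(1,n) if S[i,4]>=amin]
    return sorted(o,reverse=True),m
def shift(target,yaw_y=None):
    """tool-frame shift cm to world target (m); turn about tool z making jaws (tool y) lie along world yaw_y"""
    s=read_state();R=Rn.from_rotvec(s["tcp_rot"]);d=R.inv().apply(np.array(target)-s["eef_pos"])*100
    t=None
    if yaw_y is not None:
        y=R.apply([0,1,0]);cur=np.arctan2(y[1],y[0]);dl=(yaw_y-cur+np.pi/2)%np.pi-np.pi/2
        t=-dl   # tool z points down
    return d.round(2),t
E
python3 - <<'E'
from h import *
I={n:cv2.imread(f"pics/{n}0.png") for n in P}
roi={"top":(240,180,392,340),"side":(225,170,425,335)}
cols={"red":((172,120,60),(5,255,255)),"orange":((6,130,80),(18,255,255)),"green":((45,120,50),(75,255,255)),"purple":((128,90,40),(160,255,255)),"sky":((88,60,110),(105,255,255)),"black":((0,0,0),(180,255,28)),"white":((0,0,120),(180,70,255))}
for k,(l,h) in cols.items():
    for n in I: print(k,n,blobs(I[n],l,h,roi[n])[0][:7])
for n,r in (("top",(110,200,225,310)),("side",(235,120,335,190))): print("blue",n,blobs(I[n],(105,150,30),(125,255,255),r)[0][:4])
for n,r in (("top",(405,225,515,325)),("side",(280,340,430,480))): print("yel",n,blobs(I[n],(20,150,60),(34,255,255),r)[0][:4])
for px in [(289,249),(349,240),(257,307),(150,275),(186,270),(476,290)]: print(px,cv2.cvtColor(I["top"],cv2.COLOR_BGR2HSV)[px[1],px[0]])
a=cv2.resize(I["top"][205:310,110:225],None,fx=5,fy=5);b=cv2.resize(I["top"][220:325,405:520],None,fx=3.4,fy=3.4)
a=cv2.resize(I["top"][205:310,110:225],(392,357));b=cv2.resize(I["top"][220:325,405:520],(392,357))
cv2.imwrite("pics/trays.png",cv2.convertScaleAbs(np.hstack([a,b]),alpha=1.6))
E
```

```text
red top [(np.int32(223), np.float64(288.2), np.float64(247.9), np.int32(17), np.int32(17))]
red side [(np.int32(187), np.float64(313.0), np.float64(205.9), np.int32(19), np.int32(14))]
orange top [(np.int32(123), np.float64(267.5), np.float64(193.7), np.int32(12), np.int32(12)), (np.int32(122), np.float64(282.5), np.float64(203.3), np.int32(12), np.int32(13))]
orange side [(np.int32(113), np.float64(357.9), np.float64(197.5), np.int32(14), np.int32(11)), (np.int32(109), np.float64(362.4), np.float64(185.5), np.int32(14), np.int32(10))]
green top [(np.int32(196), np.float64(316.3), np.float64(309.1), np.int32(16), np.int32(16))]
green side [(np.int32(224), np.float64(255.3), np.float64(240.8), np.int32(20), np.int32(16))]
purple top [(np.int32(146), np.float64(371.0), np.float64(306.1), np.int32(13), np.int32(14))]
purple side [(np.int32(205), np.float64(272.3), np.float64(295.8), np.int32(17), np.int32(16))]
sky top []
sky side [(np.int32(139), np.float64(386.7), np.float64(252.7), np.int32(15), np.int32(12)), (np.int32(18), np.float64(422.7), np.float64(192.3), np.int32(5), np.int32
[... 947 characters left out ...]
p.int32(6)), (np.int32(27), np.float64(309.2), np.float64(221.0), np.int32(12), np.int32(6)), (np.int32(22), np.float64(367.0), np.float64(196.1), np.int32(6), np.int32(12))]
blue top [(np.int32(5389), np.float64(168.9), np.float64(256.4), np.int32(86), np.int32(82))]
blue side [(np.int32(2832), np.float64(283.4), np.float64(156.3), np.int32(84), np.int32(59))]
yel top [(np.int32(4847), np.float64(458.5), np.float64(276.7), np.int32(85), np.int32(75))]
yel side [(np.int32(10642), np.float64(346.6), np.float64(420.0), np.int32(135), np.int32(129))]
(289, 249) [  1 197  96]
(349, 240) [45 36 28]
(257, 307) [120  10 105]
(150, 275) [110 179  67]
(186, 270) [112 179  67]
(476, 290) [ 24 196 103]
```

View pics/trays.png

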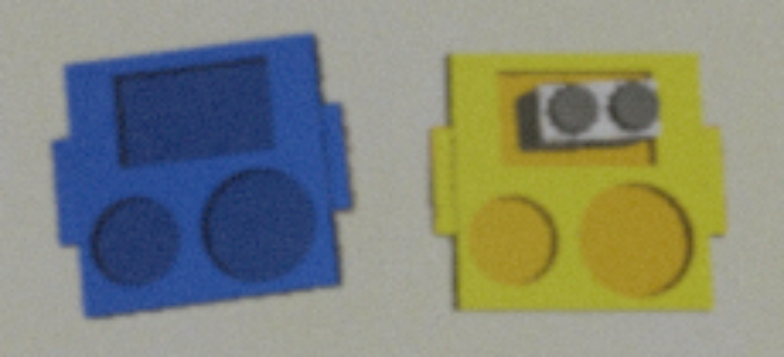

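The crop shows both trays with the cartridge pocket at the far side (+x), the vial pocket at left and the bottle pocket at right. The blue tray's bottle pocket is at about (186,271), its vial pocket at (150,276) and its cartridge pocket at (167,237). The yellow tray's bottle pocket is at about (477,291) and its vial pocket at (440,291). Next I segment the pockets and triangulate everything.

Run:
```python
from h import *
I={n:cv2.imread(f"pics/{n}0.png") for n in P}
np.set_printoptions(precision=4,suppress=True)
def pockets(n,roi,lo,hi):
    x0,y0,x1,y1=roi;b=cv2.GaussianBlur(I[n],(3,3),0);h=cv2.cvtColor(b,cv2.COLOR_BGR2HSV)[y0:y1,x0:x1]
    m=cv2.inRange(h,lo,hi);v=h[...,2] if lo[0]>90 else b[y0:y1,x0:x1,1]
    t,_=cv2.threshold(v[m>0].reshape(-1,1),0,255,cv2.THRESH_OTSU)
    d=((m>0)&(v<=t)).astype(np.uint8)*255;d=cv2.morphologyEx(d,cv2.MORPH_OPEN,np.ones((3,3)))
    N,L,S,C=cv2.connectedComponentsWithStats(d)
    return [(int(S[i,4]),*(C[i]+[x0,y0]).round(1),int(S[i,2]),int(S[i,3])) for i in range(1,N) if S[i,4]>120]
for n,r in (("top",(110,200,225,310)),("side",(235,120,335,190))): print("blue",n,pockets(n,r,(105,120,30),(125,255,255)))
for n,r in (("top",(405,225,515,325)),("side",(280,340,430,480))): print("yel",n,pockets(n,r,(18,140,50),(34,255,255)))
pairs={"red":((288.2,247.9),(313,205.9)),"or1":((267.5,193.7),(362.4,185.5)),"or2":((282.5,203.3),(357.9,197.5)),"green":((316.3,309.1),(255.3,240.8)),"purple":((371,306.1),(272.3,295.8))}
# amber white cap
for n,r in (("top",(246,296,268,318)),("side",(240,192,262,208))):
    print("amber",n,blobs(I[n],(0,0,85),(180,90,255),r,8)[0])
for k,(a,b) in pairs.items(): print(k,*tri(a,b))
```

```text
blue top [(1301, np.float64(165.9), np.float64(237.2), 47, 34), (901, np.float64(184.8), np.float64(270.6), 34, 34), (570, np.float64(148.7), np.float64(275.4), 27, 27)]
blue side [(626, np.float64(299.0), np.float64(149.1), 35, 28), (258, np.float64(263.0), np.float64(146.6), 23, 14), (487, np.float64(273.3), np.float64(165.6), 31, 20)]
yel top [(522, np.float64(455.0), np.float64(255.6), 48, 29), (949, np.float64(477.1), np.float64(290.0), 35, 35), (577, np.float64(440.9), np.float64(289.9), 27, 27)]
yel side [(1054, np.float64(318.2), np.float64(389.8), 37, 36), (839, np.float64(372.7), np.float64(417.1), 60, 66), (2151, np.float64(332.6), np.float64(441.0), 52, 53)]
amber top [(np.int32(86), np.float64(253.6), np.float64(306.3), np.int32(10), np.int32(11))]
amber side [(np.int32(291), np.float64(250.5), np.float64(198.3), np.int32(22), np.int32(16))]
red [0.5551 0.0548 0.0859] 0.0002441321209840084
or1 [0.6725 0.1005 0.0689] 0.0002450834369852143
or2 [0.652  0.0687 0.0696] 0.00012355648635691612
green [ 0.4323 -0.0027  0.0865] 0.0004843617950321169
purple [ 0.4398 -0.114   0.0672] 0.0005228701094837773
```

Run:
```python
from h import *
np.set_printoptions(precision=4,suppress=True)
for k,a,b in (("B bot",(184.8,270.6),(273.3,165.6)),("B vial",(148.7,275.4),(263,146.6)),("B cart",(165.9,237.2),(299,149.1)),("Y bot",(477.1,290),(332.6,441)),("Y vial",(440.9,289.9),(318.2,389.8)),("amber",(253.6,306.3),(250.5,202))):
    print(k,*tri(a,b),"planes z=.009/.064",*[plane(n,uv,.064 if k=="amber" else .009)[:2] for n,uv in (("top",a),("side",b))])
for a in ((184.8,270.6),(148.7,275.4),(165.9,237.2)): print(plane("top",a,.009))
B={(-.038,-.034):(184.8,270.6),(-.038,.044):(148.7,275.4),(.04,0):(165.9,237.2)}
def fit(D):
    A=np.array(list(D));W=np.array([plane("top",v,.009)[:2] for v in D.values()])
    M,_=cv2.estimateAffinePartial2D(A,W);return M,np.hypot(M[0,0],M[1,0]),np.arctan2(M[1,0],M[0,0]),(A@M[:,:2].T+M[:,2]-W)
print(*fit(B)); print(*fit({(-.038,-.034):(477.1,290),(-.038,.044):(440.9,289.9)}))
print(shift([.555,.055,.2],np.pi/2),Rn.from_rotvec(read_state()["tcp_rot"]).as_matrix())
```

```text
B bot [0.5149 0.28   0.0139] 0.000854995484706031 planes z=.009/.064 [0.5159 0.2812] [0.5152 0.2858]
B vial [0.5041 0.3568 0.0148] 0.00036768217316925214 planes z=.009/.064 [0.5049 0.3587] [0.5046 0.3644]
B cart [0.5881 0.3249 0.0128] 0.0005694884952335507 planes z=.009/.064 [0.5891 0.3261] [0.5888 0.3297]
Y bot [ 0.4776 -0.3492  0.0163] 0.0008889449084026995 planes z=.009/.064 [ 0.4786 -0.3518] [ 0.4778 -0.3473]
Y vial [ 0.4771 -0.2711  0.0172] 0.0010697148512457443 planes z=.009/.064 [ 0.4782 -0.2734] [ 0.4772 -0.268 ]
amber [0.4395 0.1246 0.0611] 0.00265098666894856 planes z=.009/.064 [0.438  0.1242] [0.4407 0.1216]
[0.5159 0.2812 0.009 ]
[0.5049 0.3587 0.009 ]
[0.5891 0.3261 0.009 ]
[[ 0.9971 -0.1419  0.5491]
 [ 0.1419  0.9971  0.3204]] 1.0071916558675231 0.1413267601968494 [[ 0.0001 -0.0002]
 [ 0.0001  0.0002]
 [-0.0002 -0.    ]]
[[ 1.0054 -0.0047  0.5166]
 [ 0.0047  1.0054 -0.3174]] 1.0054075616769973 0.004667876728906191 [[-0. -0.]
 [ 0.  0.]]
(array([-52.91, -47.31,   2.85]), np.float64(-0.2228471107195551)) [[-0.9753  0.221  -0.0003]
 [ 0.221   0.9753 -0.0016]
 [-0.0001 -0.0017 -1.    ]]
```

Heights and residuals agree, and the tray fits come out with scale about 1.007 and residuals of 0.2 mm. I'm moving above the red bottle.

Request:
carry_out(
  rows=[-52.9,-47.3,6.8,0,0,-0.223,1,-52.9,-47.3,6.8,0,0,-0.223,1,-52.9,-47.3,6.8,0,0,-0.223,1,-52.9,-47.3,6.8,0,0,-0.223,1,-52.9,-47.3,6.8,0,0,-0.223,1,-52.9,-47.3,6.8,0,0,-0.223,1,-52.9,-47.3,6.8,0,0,-0.223,1,-52.9,-47.3,6.8,0,0,-0.223,1,-52.9,-47.3,6.8,0,0,-0.223,1,-52.9,-47.3,6.8,0,0,-0.223,1,-52.9,-47.3,6.8,0,0,-0.223,1,-52.9,-47.3,6.8,0,0,-0.223,1,-52.9,-47.3,6.8,0,0,-0.223,1,-52.9,-47.3,6.8,0,0,-0.223,1,-52.9,-47.3,6.8,0,0,-0.223,1,-52.9,-47.3,6.8,0,0,-0.223,1,-52.9,-47.3,6.8,0,0,-0.223,1,-52.9,-47.3,6.8,0,0,-0.223,1],
)

```text
time_s: 1.9
eef_pos: [0.5541, 0.058, 0.1606]
tcp_rot: [0.005, -3.141, -0.002]
wrist_force: [-0.1, -0.9, 0.2]
width: 0.0916
```

Run:
```python
from h import *
print(shift([.555,.055,.037],np.pi/2),read_state()["joint_pos"])
cv2.imwrite("pics/s1.png",vision.read_camera("side"))
```

```text
(array([-0.1 , -0.31, 12.36]), np.float64(0.003350485054305574)) [-0.34446276  0.39481413  0.2249302   1.90522295 -0.11544067  0.8544203
  1.51387207]
```

View pics/s1.png

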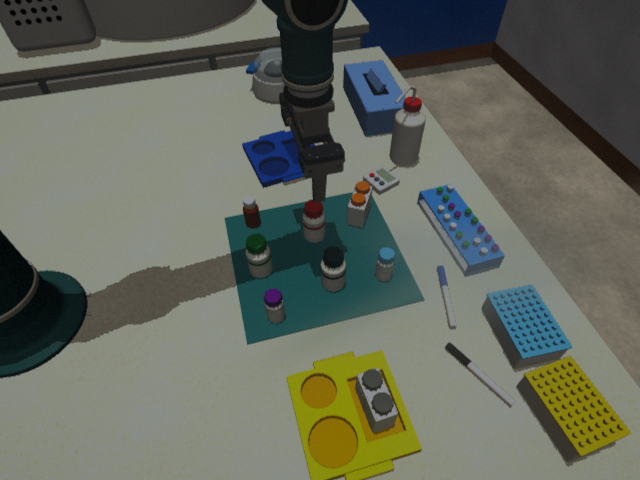

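The side view shows the gripper above the red bottle, with its fingers ending near (318,200) and the red cap at (313,210), clear of its neighbours. Next I descend and grip.

Request:
carry_out(
  rows=[0,0,0,0,0,0,1,0,0,3,0,0,0,1,0,0,6,0,0,0,1,0,0,9,0,0,0,1,0,0,11,0,0,0,1,0,0,12.3,0,0,0,1,0,0,12.3,0,0,0,1,0,0,12.3,0,0,0,0.3,0,0,12.3,0,0,0,0.3,0,0,12.3,0,0,0,0.3,0,0,12.3,0,0,0,0.3,0,0,12.3,0,0,0,0.3,0,0,12.3,0,0,0,0.3],
)

```text
time_s: 3.25
eef_pos: [0.5552, 0.0556, 0.0378]
tcp_rot: [-0.0, 3.141, 0.0]
wrist_force: [-0.6, -1.9, 0.9]
width: 0.0463
```

Request:
carry_out(
  rows=[0,0,-1.5,0,0,0,0.3,0,0,-4,0,0,0,0.3,0,0,-6,0,0,0,0.3,0.3,1.5,-7,0,0,0,0.3,0.8,4.5,-7,0,0,0,0.3,1.4,8,-7,0,0,0,0.3,2.1,12,-7,0,0,0,0.3,2.8,16,-7,0,0,0,0.3,3.4,19.5,-7,0,0,0,0.3,3.9,21.8,-7,0,0,0,0.3,4,22.5,-7,0,0,0,0.3,4,22.5,-7,0,0,0,0.3,4,22.5,-5.5,0,0,0,0.3,4,22.5,-3.5,0,0,0,0.3,4,22.5,-2,0,0,0,0.3,4,22.5,-2,0,0,0,0.3,4,22.5,-2,0,0,0,0.3],
)

```text
time_s: 4.95
eef_pos: [0.5152, 0.2795, 0.0571]
tcp_rot: [-0.002, -3.141, 0.002]
wrist_force: [-0.0, 0.2, -0.9]
width: 0.0455
```

Run:
```python
from h import *
s=read_state();print(s["eef_pos"],s["wrist_force"],s["width"],shift([.515,.2805,.0385]))
cv2.imwrite("pics/s2.png",cv2.convertScaleAbs(vision.read_camera("side")[90:240,180:400],alpha=1.5))
i=cv2.imread("pics/s2.png");cv2.imwrite("pics/s2.png",cv2.resize(i,None,fx=3,fy=3))
```

```text
[0.51518593 0.27954636 0.05706528] [-0.01013752  0.180617   -0.91365959] 0.04549423668421438 (array([0.02, 0.1 , 1.86]), None)
```

View pics/s2.png

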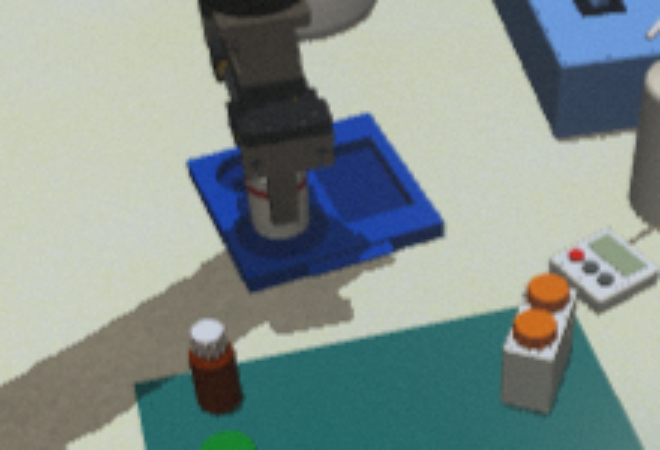

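The close crop shows the bottle gripped, upright and over the bottle pocket at about (280,225) in the crop. I'm lowering it now.

Request:
carry_out(
  rows=[0,0.1,1,0,0,0,0.3,0,0.1,1.5,0,0,0,0.3,0,0.1,1.75,0,0,0,0.3,0,0.1,1.85,0,0,0,0.3,0,0.1,1.85,0,0,0,0.3,0,0.1,1.85,0,0,0,0.3],
)

```text
time_s: 5.6
eef_pos: [0.5152, 0.2818, 0.0393]
tcp_rot: [-0.0, 3.141, 0.0]
wrist_force: [0.9, -0.9, -0.4]
width: 0.0456
```

Request:
carry_out(
  rows=[0,0,0.1,0,0,0,0.3,0,0,0.1,0,0,0,0.3,0,0,0.1,0,0,0,0.3],
)

```text
time_s: 5.9
eef_pos: [0.5153, 0.2819, 0.0388]
tcp_rot: [-0.0, 3.141, 0.001]
wrist_force: [-0.6, -1.3, 4.8]
width: 0.0455
```

Contact is made at 4.8 N up. I release, rise and go above the amber vial.

Request:
carry_out(
  rows=[0,0,0,0,0,0,0.66,0,0,0,0,0,0,0.66,0,0,0,0,0,0,0.66,0,0,-2,0,0,0,0.66,0,0,-5,0,0,0,0.66,0,0,-9,0,0,0,0.66,2,-4,-10,0,0,0,0.8,4,-8,-10,0,0,0,0.8,6,-12.2,-10,0,0,0,0.8,7.6,-15.8,-10,0,0,0,0.8,7.6,-15.8,-10,0,0,0,0.8,7.6,-15.8,-10,0,0,0,0.8],
)

```text
time_s: 7.1
eef_pos: [0.4393, 0.1234, 0.1384]
tcp_rot: [0.002, 3.141, 0.001]
wrist_force: [0.5, 0.2, 0.3]
width: 0.0735
```

Run:
```python
from h import *
s=read_state();print(s["eef_pos"],s["width"],shift([.4385,.124,.032],np.pi/2))
i=vision.read_camera("side")[90:240,180:400]
cv2.imwrite("pics/s3.png",cv2.resize(cv2.convertScaleAbs(i,alpha=1.5),None,fx=3,fy=3))
```

```text
[0.43929575 0.12343167 0.13843416] 0.07347100743311062 (array([ 0.09,  0.05, 10.64]), np.float64(-0.001448565510442812))
```

View pics/s3.png

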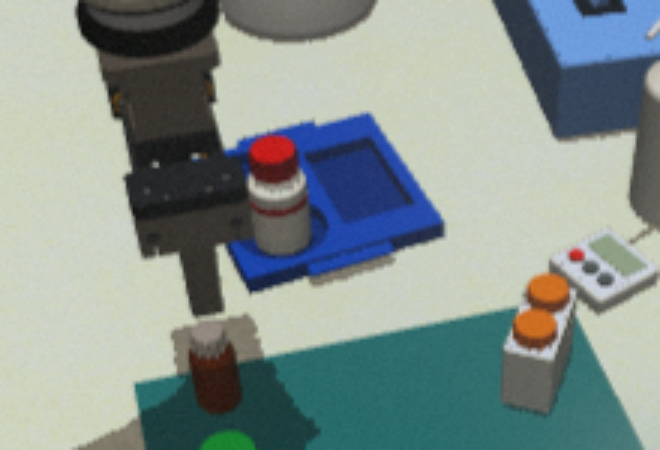

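The red bottle stands upright in its pocket at (280,215) in the crop, and the fingers are above the amber vial at (213,365).

Request:
carry_out(
  rows=[0.1,0,3,0,0,0,0.8,0.1,0,6,0,0,0,0.8,0.1,0,9,0,0,0,0.8,0.1,0,10.6,0,0,0,0.8,0.1,0,10.6,0,0,0,0.8,0.1,0,10.6,0,0,0,0.2,0.1,0,10.6,0,0,0,0.2,0.1,0,10.6,0,0,0,0.2,0.1,0,10.6,0,0,0,0.2,0.1,0,10.6,0,0,0,0.2,0.1,0,10.6,0,0,0,0.2],
)

```text
time_s: 8.25
eef_pos: [0.4383, 0.1238, 0.0325]
tcp_rot: [-0.0, 3.141, 0.001]
wrist_force: [0.1, 0.1, 3.1]
width: 0.0316
```

Request:
carry_out(
  rows=[0,0,-1.5,0,0,0,0.2,0,0,-4.5,0,0,0,0.2,0,0,-8,0,0,0,0.2,0,0,-11,0,0,0,0.2,0,0,-12,0,0,0,0.2,-0.8,3,-12,0,0,-0.07,0.2,-1.9,7,-12,0,0,-0.14,0.2,-3,11,-12,0,0,-0.14,0.2,-4.2,15,-12,0,0,-0.14,0.2,-5.3,19,-12,0,0,-0.14,0.2,-6.2,22,-12,0,0,-0.14,0.2,-6.6,23.4,-12,0,0,-0.14,0.2,-6.6,23.4,-12,0,0,-0.14,0.2,-6.6,23.4,-12,0,0,-0.14,0.2,-6.6,23.4,-9.5,0,0,-0.14,0.2,-6.6,23.4,-6,0,0,-0.14,0.2,-6.6,23.4,-3,0,0,-0.14,0.2,-6.6,23.4,-1.5,0,0,-0.14,0.2,-6.6,23.4,-1.5,0,0,-0.14,0.2,-6.6,23.4,-1.5,0,0,-0.14,0.2],
)

```text
time_s: 10.25
eef_pos: [0.5048, 0.3571, 0.0481]
tcp_rot: [-0.218, 3.133, 0.0]
wrist_force: [-0.2, -0.8, -0.1]
width: 0.0315
```

Run:
```python
from h import *
s=read_state();print(s["eef_pos"],s["width"],s["wrist_force"],shift([.5045,.3575,.0335],np.pi/2+.141))
```

```text
[0.50475022 0.3571219  0.04805724] 0.03151314940266218 [-0.23263281 -0.80986114 -0.1093792 ] (array([0.02, 0.04, 1.46]), np.float64(-0.0019415815337868736))
```

Request:
carry_out(
  rows=[0,0,0.8,0,0,0,0.2,0,0,1.2,0,0,0,0.2,0,0,1.4,0,0,0,0.2,0,0,1.45,0,0,0,0.2,0,0,1.5,0,0,0,0.2,0,0,1.5,0,0,0,0.2,0,0,1.5,0,0,0,0.2],
)

```text
time_s: 10.95
eef_pos: [0.5041, 0.3579, 0.0336]
tcp_rot: [-0.22, 3.134, 0.001]
wrist_force: [-3.4, -2.7, 10.1]
width: 0.0314
```

Contact is made at 10 N. I release, rise and move above the cartridge, turning the jaws onto its short axis.

Request:
carry_out(
  rows=[0,0,0,0,0,0,0.5,0,0,0,0,0,0,0.5,0,0,0,0,0,0,0.5,0,0,-2,0,0,0,0.5,0,0,-5,0,0,0,0.5,0,0,-9,0,0,0,0.5,0,0,-12,0,0,0,0.5,-11.7,-29.2,-12,0,0,2.285,0.8,-11.7,-29.2,-12,0,0,2.285,0.8,-11.7,-29.2,-12,0,0,2.285,0.8,-11.7,-29.2,-12,0,0,2.285,0.8,-11.7,-29.2,-12,0,0,2.285,0.8,-11.7,-29.2,-12,0,0,2.285,0.8,-11.7,-29.2,-12,0,0,2.285,0.8,-11.7,-29.2,-12,0,0,2.285,0.8,-11.7,-29.2,-12,0,0,2.285,0.8,-11.7,-29.2,-12,0,0,2.285,0.8,-11.7,-29.2,-12,0,0,2.285,0.8,-11.7,-29.2,-12,0,0,2.285,0.8,-11.7,-29.2,-12,0,0,2.285,0.8],
)

```text
time_s: 12.95
eef_pos: [0.6605, 0.0851, 0.1518]
tcp_rot: [-2.476, -1.933, 0.0]
wrist_force: [-0.6, 0.8, -0.0]
width: 0.0738
```

Run:
```python
from h import *
s=read_state();print(s["eef_pos"],s["joint_pos"],shift([.662,.085,.035],-.573))
```

```text
[0.66050252 0.0850622  0.15181835] [-0.63535842  0.64693362  0.66685391  1.65667087 -0.45891294  1.00032657
 -0.05867023] (array([ 0.03,  0.15, 11.68]), np.float64(0.32798053942849204))
```

Request:
carry_out(
  rows=[0,0.1,3,0,0,0.32,0.8,0,0.1,4,0,0,0.32,0.8,0,0.1,4,0,0,0.32,0.8,0,0.1,4,0,0,0.32,0.8],
)

```text
time_s: 13.35
eef_pos: [0.6617, 0.0848, 0.1121]
tcp_rot: [2.745, 1.526, -0.001]
wrist_force: [0.5, -0.1, 0.8]
width: 0.0732
```

Run:
```python
from h import *
s=read_state();print(s["eef_pos"],s["joint_pos"],shift([.662,.085,.035],-.573))
i=vision.read_camera("side")[90:240,180:440]
cv2.imwrite("pics/s4.png",cv2.resize(cv2.convertScaleAbs(i,alpha=1.5),None,fx=3,fy=3))
```

```text
[0.66171619 0.08477209 0.11208775] [-0.66154598  0.71781737  0.71286479  1.67850425 -0.5532493   0.95728323
 -0.29865742] (array([0.04, 0.01, 7.71]), np.float64(0.016991431947748215))
```

View pics/s4.png

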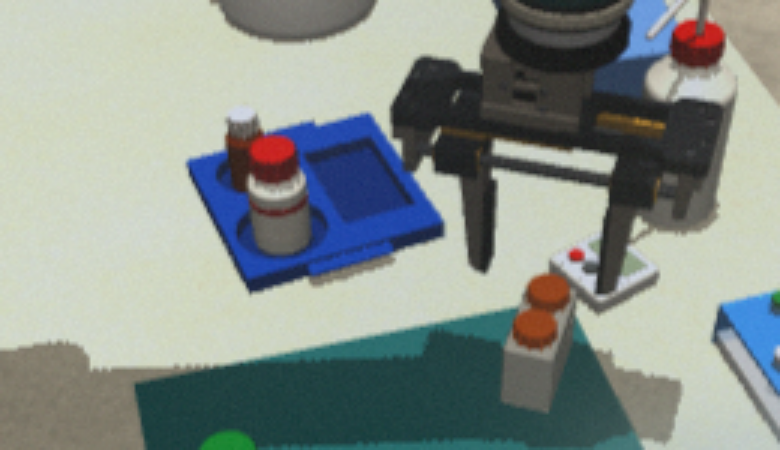

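The crop shows the red bottle and the amber vial upright in their pockets. The open jaws straddle the cartridge's short side, with tips near (480,265) and (605,290).

Request:
carry_out(
  rows=[0,0,2.5,0,0,0.02,0.8,0,0,5,0,0,0.02,0.8,0,0,7,0,0,0.02,0.8,0,0,7.7,0,0,0.02,0.8,0,0,7.7,0,0,0.02,0.8,0,0,7.7,0,0,0.02,0.2,0,0,7.7,0,0,0.02,0.2,0,0,7.7,0,0,0.02,0.2,0,0,7.7,0,0,0.02,0.2,0,0,7.7,0,0,0.02,0.2,0,0,7.7,0,0,0.02,0.2],
)

```text
time_s: 14.5
eef_pos: [0.6619, 0.0847, 0.0355]
tcp_rot: [2.763, 1.495, 0.001]
wrist_force: [0.1, -0.7, 2.0]
width: 0.0357
```

Run:
```python
from h import *
s=read_state();print(s["eef_pos"],s["width"],s["wrist_force"],shift([.5885,.3255,s["eef_pos"][2]+.001],.141))
```

```text
[0.66191833 0.0847151  0.0355133 ] 0.03570494511693373 [ 0.05085338 -0.65890446  2.00203817] (array([ 16.14, -19.32,  -0.1 ]), np.float64(-0.7199762066021771))
```

Request:
carry_out(
  rows=[0,0,-1.5,0,0,0,0.2,0,0,-4,0,0,0,0.2,0,0,-7,0,0,0,0.2,0,0,-10,0,0,0,0.2,1.6,-2,-11,0,0,-0.1,0.2,4,-4.8,-11,0,0,-0.22,0.2,6.5,-7.8,-11,0,0,-0.34,0.2,9,-10.8,-11,0,0,-0.46,0.2,11.5,-13.8,-11,0,0,-0.58,0.2,13.8,-16.6,-11,0,0,-0.68,0.2,15.5,-18.5,-11,0,0,-0.72,0.2,16.1,-19.3,-11,0,0,-0.72,0.2,16.1,-19.3,-11,0,0,-0.72,0.2,16.1,-19.3,-11,0,0,-0.72,0.2,16.1,-19.3,-8.5,0,0,-0.72,0.2,16.1,-19.3,-5.5,0,0,-0.72,0.2,16.1,-19.3,-3,0,0,-0.72,0.2,16.1,-19.3,-1.7,0,0,-0.72,0.2,16.1,-19.3,-1.7,0,0,-0.72,0.2,16.1,-19.3,-1.7,0,0,-0.72,0.2],
)

```text
time_s: 16.5
eef_pos: [0.5894, 0.324, 0.053]
tcp_rot: [2.061, 2.37, 0.001]
wrist_force: [-0.1, -0.7, -0.9]
width: 0.036
```

Run:
```python
from h import *
s=read_state();print(s["eef_pos"],s["width"],s["wrist_force"],shift([.5885,.3255,.0365],.141))
i=vision.read_camera("side")[90:240,180:440]
cv2.imwrite("pics/s5.png",cv2.resize(cv2.convertScaleAbs(i,alpha=1.5),None,fx=3,fy=3))
```

```text
[0.58936525 0.32404441 0.0529549 ] 0.036033209387591705 [-0.11869115 -0.71052127 -0.8872459 ] (array([ 0.16, -0.07,  1.65]), np.float64(-0.0018352395084093587))
```

View pics/s5.png

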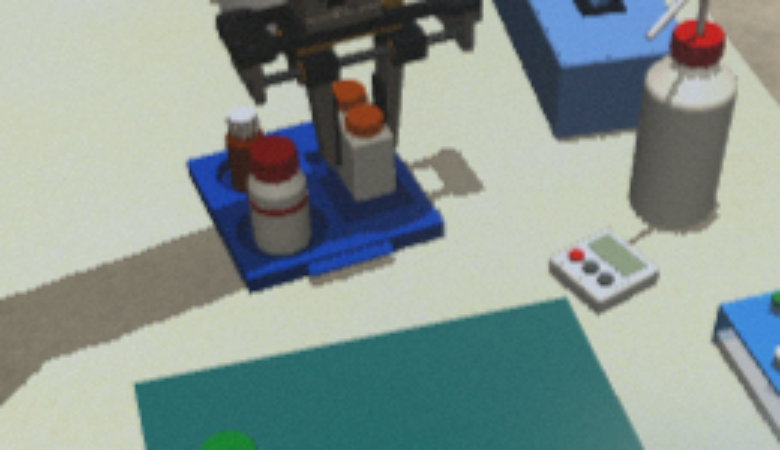

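The crop shows the cartridge held upright over its oblong pocket at about (365,175), clear of the bottle.

Request:
carry_out(
  rows=[0.1,0,0.8,0,0,0,0.2,0.1,0,1.3,0,0,0,0.2,0.1,0,1.5,0,0,0,0.2,0.1,0,1.6,0,0,0,0.2,0.1,0,1.65,0,0,0,0.2,0.1,0,1.7,0,0,0,0.2,0.1,0,1.7,0,0,0,0.2],
)

```text
time_s: 17.25
eef_pos: [0.5879, 0.3262, 0.0365]
tcp_rot: [-2.059, -2.372, -0.0]
wrist_force: [-3.8, -1.3, 7.8]
width: 0.0363
```

Request:
carry_out(
  rows=[0,0,0,0,0,0,0.55,0,0,0,0,0,0,0.55,0,0,0,0,0,0,0.55,0,0,-2,0,0,0,0.55,0,0,-5,0,0,0,0.55,0,0,-9,0,0,0,0.55,0,0,-12,0,0,0,0.55,-30.3,-20,-12,0,0,-1.43,0.85,-30.3,-20,-12,0,0,-1.43,0.85,-30.3,-20,-12,0,0,-1.43,0.85,-30.3,-20,-12,0,0,-1.43,0.85,-30.3,-20,-12,0,0,-1.43,0.85,-30.3,-20,-12,0,0,-1.43,0.85,-30.3,-20,-12,0,0,-1.43,0.85,-30.3,-20,-12,0,0,-1.43,0.85,-30.3,-20,-12,0,0,-1.43,0.85,-30.3,-20,-12,0,0,-1.43,0.85,-30.3,-20,-12,0,0,-1.43,0.85,-30.3,-20,-12,0,0,-1.43,0.85,-30.3,-20,-12,0,0,-1.43,0.85],
)

```text
time_s: 19.25
eef_pos: [0.4326, -0.002, 0.1551]
tcp_rot: [0.002, 3.142, -0.0]
wrist_force: [-0.4, 0.6, -0.2]
width: 0.0781
```

Run:
```python
from h import *
s=read_state();print(s["eef_pos"],s["joint_pos"],shift([.4323,-.0027,.037],np.pi/2))
i=vision.read_camera("side")[90:350,180:440]
cv2.imwrite("pics/s6.png",cv2.resize(cv2.convertScaleAbs(i,alpha=1.5),None,fx=2.2,fy=2.2))
```

```text
[ 0.43262976 -0.0019888   0.15505193] [-0.42668441  0.20801553  0.39712567  2.19996582 -0.1169754   0.75277343
  1.61798197] (array([ 0.03, -0.07, 11.81]), np.float64(-0.0010895729687987465))
```

View pics/s6.png

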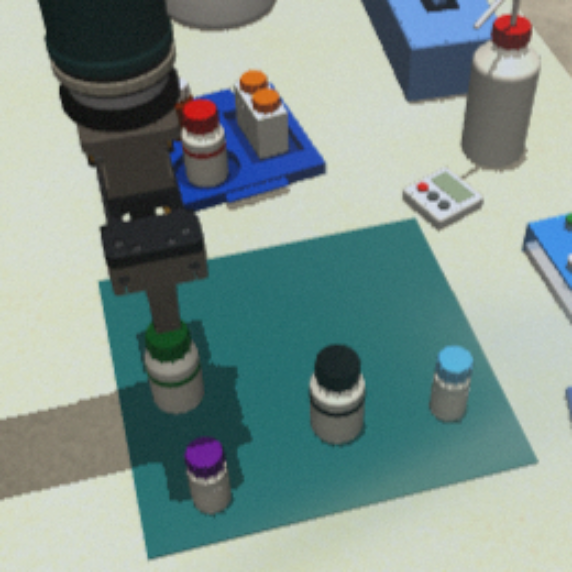

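The cartridge stands upright in the blue tray at (263,115) in the crop, and the gripper is above the green bottle at (172,370).

Request:
carry_out(
  rows=[0,-0.1,3,0,0,0,0.85,0,-0.1,6,0,0,0,0.85,0,-0.1,9,0,0,0,0.85,0,-0.1,11,0,0,0,0.85,0,-0.1,11.8,0,0,0,0.85,0,-0.1,11.8,0,0,0,0.85,0,-0.1,11.8,0,0,0,0.3,0,-0.1,11.8,0,0,0,0.3,0,-0.1,11.8,0,0,0,0.3,0,-0.1,11.8,0,0,0,0.3,0,-0.1,11.8,0,0,0,0.3,0,-0.1,11.8,0,0,0,0.3],
)

```text
time_s: 20.5
eef_pos: [0.433, -0.0029, 0.0377]
tcp_rot: [-0.0, 3.141, 0.001]
wrist_force: [-1.1, 1.7, 6.6]
width: 0.0453
```

Run:
```python
from h import *
s=read_state();print(s["eef_pos"],s["width"],s["wrist_force"],s["joint_pos"],shift([.478,-.350,s["eef_pos"][2]+.001],np.pi/2))
```

```text
[ 0.43303016 -0.00288226  0.03765785] 0.045335443627030715 [-1.11177193  1.74692759  6.57673884] [-0.32461079  0.45034322  0.29920081  2.25777842 -0.29000522  0.46693177
  1.77757913] (array([ -4.49, -34.71,  -0.11]), np.float64(0.00022204783433799058))
```

Request:
carry_out(
  rows=[0,0,-1.5,0,0,0,0.3,0,0,-4.5,0,0,0,0.3,0,0,-8.5,0,0,0,0.3,0,0,-12,0,0,0,0.3,-0.3,-2,-12,0,0,0,0.3,-0.8,-5.5,-12,0,0,0,0.3,-1.3,-9.5,-12,0,0,0,0.3,-1.9,-14,-12,0,0,0,0.3,-2.4,-18.5,-12,0,0,0,0.3,-3,-23,-12,0,0,0,0.3,-3.6,-27.5,-12,0,0,0,0.3,-4.1,-31.5,-12,0,0,0,0.3,-4.5,-34,-12,0,0,0,0.3,-4.5,-34.7,-12,0,0,0,0.3,-4.5,-34.7,-12,0,0,0,0.3,-4.5,-34.7,-9,0,0,0,0.3,-4.5,-34.7,-5.5,0,0,0,0.3,-4.5,-34.7,-3,0,0,0,0.3,-4.5,-34.7,-1.8,0,0,0,0.3,-4.5,-34.7,-1.8,0,0,0,0.3],
)

```text
time_s: 22.5
eef_pos: [0.477, -0.3479, 0.0537]
tcp_rot: [0.003, -3.139, -0.004]
wrist_force: [0.4, 0.1, -0.8]
width: 0.0455
```

Run:
```python
from h import *
s=read_state();print(s["eef_pos"],s["width"],s["wrist_force"],shift([.478,-.350,.0386],np.pi/2))
i=vision.read_camera("side")[250:480,200:460]
cv2.imwrite("pics/s7.png",cv2.resize(cv2.convertScaleAbs(i,alpha=1.5),None,fx=2.2,fy=2.2))
```

```text
[ 0.47699431 -0.34789776  0.05371684] 0.04548249386098919 [ 0.43725319  0.10125778 -0.83309285] (array([-0.1 , -0.21,  1.51]), np.float64(0.0016959692868203646))
```

View pics/s7.png

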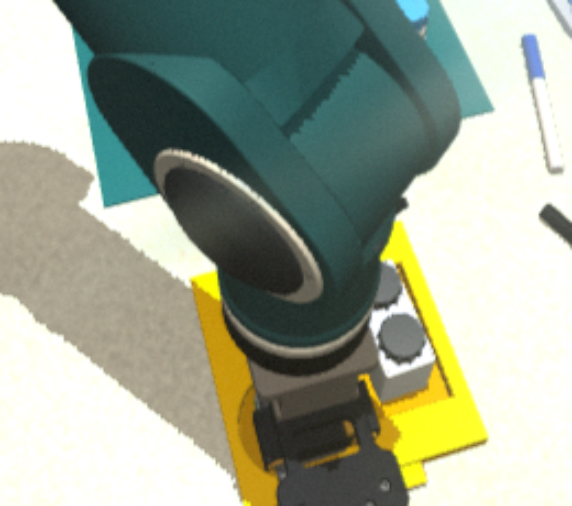

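The arm hides the bottle here. The grey cartridge at (400,350) is untouched, and the grip width is unchanged.

Request:
carry_out(
  rows=[0,0,0,0,0,0,0.3,0,0,0.8,0,0,0,0.3,0,0,1.3,0,0,0,0.3,0,0,1.5,0,0,0,0.3,0,0,1.6,0,0,0,0.3,0,0,1.65,0,0,0,0.3,0,0,1.65,0,0,0,0.3],
)

```text
time_s: 23.25
eef_pos: [0.4775, -0.35, 0.0388]
tcp_rot: [0.0, -3.142, -0.0]
wrist_force: [-0.2, 1.4, 2.0]
width: 0.0454
```

Request:
carry_out(
  rows=[0,0,0.05,0,0,0,0.3,0,0,0.05,0,0,0,0.3,0,0,0.05,0,0,0,0.66,0,0,0.05,0,0,0,0.66,0,0,0.05,0,0,0,0.66,0,0,-2,0,0,0,0.66,0,0,-5,0,0,0,0.66,0,0,-9,0,0,0,0.66,0.7,4,-10,0,0,0,0.8,1.4,8.5,-10,0,0,0,0.8,2.1,13,-10,0,0,0,0.8,2.8,17.5,-10,0,0,0,0.8,3.5,21.5,-10,0,0,0,0.8,3.8,23.6,-10,0,0,0,0.8,3.8,23.6,-10,0,0,0,0.8,3.8,23.6,-10,0,0,0,0.8],
)

```text
time_s: 24.85
eef_pos: [0.4401, -0.1144, 0.1389]
tcp_rot: [-0.001, 3.141, -0.001]
wrist_force: [-0.1, -0.9, 0.0]
width: 0.0735
```

Run:
```python
from h import *
s=read_state();print(s["eef_pos"],s["joint_pos"],shift([.4398,-.114,.032],np.pi/2))
i=vision.read_camera("side")[200:480,160:460]
cv2.imwrite("pics/s8.png",cv2.resize(cv2.convertScaleAbs(i,alpha=1.5),None,fx=2,fy=2))
```

```text
[ 0.44006395 -0.11438607  0.13885316] [-0.25635185  0.28407783  0.5063936   2.17055413 -0.2049326   0.73041777
  1.95797556] (array([ 0.04,  0.04, 10.69]), np.float64(0.0008431659189358509))
```

View pics/s8.png

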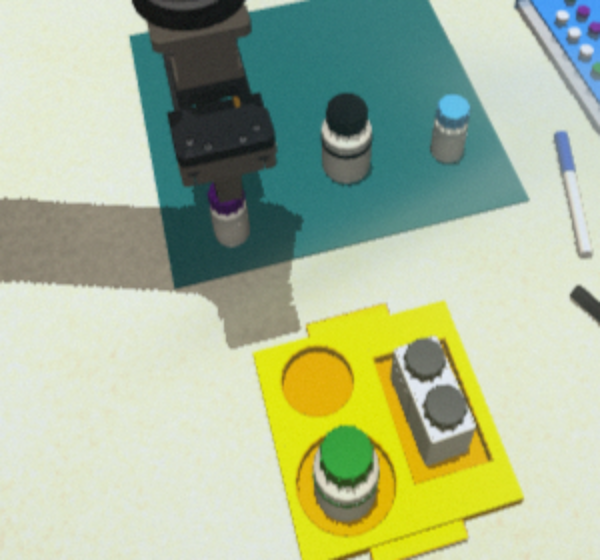

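The green bottle stands upright in its pocket at (347,475) in the crop, and the vial pocket at (318,380) is empty. The gripper is above the purple vial at (230,215).

Request:
carry_out(
  rows=[0,0,3,0,0,0,0.8,0,0,6,0,0,0,0.8,0,0,9,0,0,0,0.8,0,0,10.6,0,0,0,0.8,0,0,10.6,0,0,0,0.8,0,0,10.6,0,0,0,0.2,0,0,10.6,0,0,0,0.2,0,0,10.6,0,0,0,0.2,0,0,10.6,0,0,0,0.2,0,0,10.6,0,0,0,0.2,0,0,10.6,0,0,0,0.2],
)

```text
time_s: 26.0
eef_pos: [0.4399, -0.114, 0.033]
tcp_rot: [-0.001, 3.141, 0.0]
wrist_force: [-0.8, -0.7, 3.3]
width: 0.0316
```

Run:
```python
from h import *
s=read_state();print(s["eef_pos"],s["width"],s["wrist_force"],shift([.4775,-.272,s["eef_pos"][2]+.001],np.pi/2))
```

```text
[ 0.43993789 -0.11396545  0.03299163] 0.03164876794769238 [-0.77637022 -0.68283733  3.34610856] (array([ -3.75, -15.81,  -0.1 ]), np.float64(0.00041777131263431855))
```

Request:
carry_out(
  rows=[0,0,-1.5,0,0,0,0.2,0,0,-4.5,0,0,0,0.2,0,0,-7,0,0,0,0.2,-0.5,-2,-7.5,0,0,0,0.2,-1.2,-5,-7.5,0,0,0,0.2,-2,-8.5,-7.5,0,0,0,0.2,-2.9,-12,-7.5,0,0,0,0.2,-3.5,-14.5,-7.5,0,0,0,0.2,-3.7,-15.8,-7.5,0,0,0,0.2,-3.7,-15.8,-7.5,0,0,0,0.2,-3.7,-15.8,-7.5,0,0,0,0.2,-3.7,-15.8,-5.5,0,0,0,0.2,-3.7,-15.8,-3,0,0,0,0.2,-3.7,-15.8,-1.5,0,0,0,0.2,-3.7,-15.8,-0.7,0,0,0,0.2,-3.7,-15.8,-0.3,0,0,0,0.2,-3.7,-15.8,-0.15,0,0,0,0.2,-3.7,-15.8,-0.1,0,0,0,0.2,-3.7,-15.8,-0.1,0,0,0,0.2],
)

```text
time_s: 27.9
eef_pos: [0.477, -0.2723, 0.0342]
tcp_rot: [0.0, 3.141, -0.001]
wrist_force: [-0.2, 1.2, -0.3]
width: 0.0316
```

Request:
carry_out(
  rows=[0,0,0.05,0,0,0,0.2,0,0,0.07,0,0,0,0.2,0,0,0.07,0,0,0,0.2,0,0,0.07,0,0,0,0.2],
)

```text
time_s: 28.3
eef_pos: [0.4771, -0.2723, 0.034]
tcp_rot: [0.0, 3.14, 0.0]
wrist_force: [-2.3, 1.1, 7.2]
width: 0.0315
```

Contact is made. I release, rise and withdraw to a clear spot.

Request:
carry_out(
  rows=[0,0,0,0,0,0,0.5,0,0,0,0,0,0,0.5,0,0,0,0,0,0,0.5,0,0,-2,0,0,0,0.5,0,0,-5,0,0,0,0.5,0,0,-9,0,0,0,0.5,0,0,-13,0,0,0,0.5,0,4,-16,0,0,0,0.5,0,8,-18,0,0,0,0.5,0,13,-18,0,0,0,0.5,0,18,-18,0,0,0,0.5,0,23,-18,0,0,0,0.5,0,27,-18,0,0,0,0.5,0,27,-18,0,0,0,0.5,0,27,-18,0,0,0,0.5],
)

```text
time_s: 29.8
eef_pos: [0.4765, -0.0015, 0.2129]
tcp_rot: [0.004, -3.142, 0.0]
wrist_force: [-0.0, -0.6, 0.5]
width: 0.046
```

Run:
```python
from h import *
i=vision.read_camera("side");cv2.imwrite("pics/s9.png",cv2.resize(cv2.convertScaleAbs(i[100:480,150:460],alpha=1.4),None,fx=1.55,fy=1.55))
cv2.imwrite("pics/t9.png",cv2.convertScaleAbs(vision.read_camera("top"),alpha=1.5))
print(read_state()["eef_pos"])
```

```text
[ 0.47655752 -0.00344837  0.21289914]
```

View pics/s9.png

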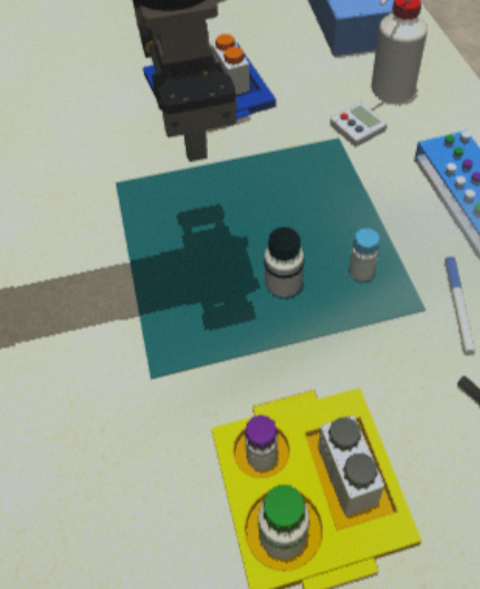

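View pics/t9.png

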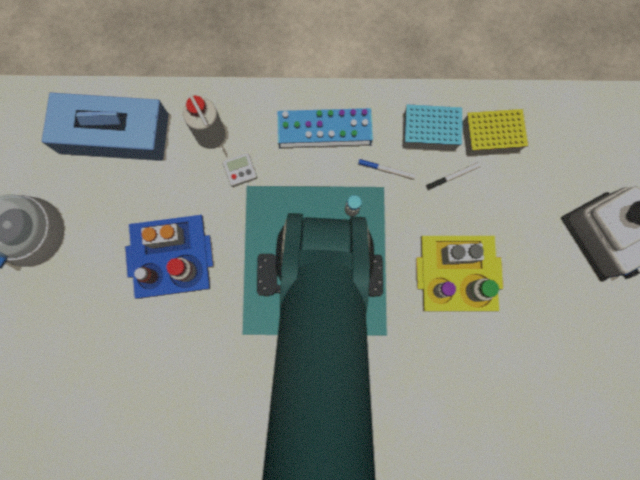

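The top view shows the blue tray with red (178,267), amber (144,275) and the orange cartridge (158,235). The yellow tray holds green (484,290), purple (444,289) and the grey cartridge at about (463,253). In the side view every piece in the yellow tray is upright, and the black bottle and sky vial are where they started.

```bash
python3 -c "
from cell import env,read_state
print(env.finish_job(), read_state()['time_s'])"
```

```text
the job is handed in; nothing more can be done
the job is handed in; nothing more can be done
```

I filled both kits in the order asked and handed the job in at about 30 s of the 112 s allowed. The red bottle, amber vial and orange cartridge are in the blue tray, and the green bottle and purple vial are in the yellow tray.

- **Placing:** I lowered each piece until it touched the pocket floor before opening the jaws. The upward force at that point was 4.8 to 10 N, except for the green bottle, which read 2 N before a last 0.5 mm down that I did not read again.
- **Final pictures:** The top view shows all five pieces in their own pockets. The grey cartridge, and in the side view the black bottle and sky-blue vial, look unmoved.
- **Not fully checked:** In the last side view the gripper hid the red bottle and amber vial. I saw each of them standing upright in closer pictures taken just after placing. I did not re-measure cap heights at the end. No check failed or disagreed.

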